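# Pin the mandoline's blade guard shut

## Task

Fold the mandoline slicer's raised blade guard down flat onto its sloping bed, then lock it there: take the loose steel retaining pin out of its wooden stand and push it through the hole in the guard and the hole in the bed beneath it, fully home so that its collar rests on the guard. Let go of the pin and leave the other things on the worktop where they are.

Things in the scene. Friction and masses are not known exactly. Their poses are not given: they have to be found in the camera images.
- mandoline: mandoline slicer fixed to the worktop, about 250 mm long, 122 mm wide and 240 mm tall: a white-railed steel bed on thin steel legs. Origin on the worktop straight below the hole in the bed; its x axis points (level) towards the raised end of the bed, away from the low front end, z up. The bed rises along +x at 35 degrees from level.
- bed_hole (a point): centre of the mouth of the hole in the white lug at the bed's low front end, 85 mm above the worktop. Axes: x uphill along the bed, y across it, z out of the bed's upper face, leaning 35 degrees from vertical towards the low end; the hole runs along z. Hole 16 mm across, through the 14 mm thick lug (52 mm along x, 64 mm across); open space below.
- guard (a joint): angle of the blade guard above the bed: 0 = folded flat on the bed (its stop), up to 1.0 rad open. A grey flat plate 8 mm thick, 80 mm wide, with a 64 mm wide tongue at its free end; its hinge line runs across the bed 205 mm uphill of the bed hole and 6 mm above the bed face. Stiff hinge: it stays where it is left; a push of a few newtons on its upper face near the free end closes it.
- guard_hole (a point): centre of the mouth, on the upper face, of the 16 mm through hole in the guard's tongue, 205 mm from the hinge line and 26 mm from the tongue's free edge. Turns with the guard: x from the free end towards the hinge, y across, z out of the guard's upper face, along the hole. With the guard shut it lies 10 mm above bed_hole along the common hole axis (guard's underside 2 mm above the bed face).
- pin_stand: plain wooden block 70x70x54 mm fixed on the worktop, with a vertical 17 mm hole through its middle in which the pin stands. Origin at the centre of its underside.
- pin: steel retaining pin, 91 mm long, standing upright in the wooden stand. Origin at its lower tip, z up along the shank towards the grip. Shank 12 mm across from z 0 to 50 mm (last 8 mm tapered to 6 mm), round collar 28 mm across from z 50 to 54 mm, flat grip from z 57 to 91 mm, 36 mm wide along the pin's x and 14 mm thick along its y (grasp across y). 70 g.
- pin_collar (a point): centre of the underside of the pin's collar, 50 mm above its tip; axes as the pin's.
- matchbox: small cardboard matchbox, 36x56x15 mm, lying near the worktop's front edge between stand and slicer; a bystander; origin under its centre
- salt_shaker: glass salt shaker with a domed cap, 44x44x90 mm, upright right of the pin stand; a bystander; origin under its centre
- garlic: bulb of garlic, 48x50x51 mm, right of the salt shaker; a bystander; origin under its centre
- tuna_tin: flat food tin, 87 mm across, 40 mm tall, in front of the slicer; a bystander; origin under its centre
Not all that is in view belongs to the job. Several things have the shape of the pin; the one meant has the colours described above.

How it is judged:
By the outcome, as a careful person would: the job done as asked, in the order asked, and still so for the second after the job is handed in, with the robot touching nothing.
It also fails if it takes over 58 s, if anything falls off the work surface, if the arm or the gripper's body presses on something with over 40 N, if the wrist force passes 120 N, or if a joint passes its speed limit or range.

## Robot

A 6-joint arm with a two-finger parallel gripper is mounted at the origin on a cart in front of the work surface, level with it; the furniture and walls round the work are solid. World frame = base frame: x ahead of the robot, y to its left, z up, the work surface at z = 0. Lengths are in m, angles in degrees, forces in N, time in s.
With the tool pointing down it reaches from about 0.25 to 0.775 m from the base axis. Payload 4 kg.
Tool frame: the origin (TCP) lies at the very end of the fingers, on their centre line; the grasp point (between the pads) lies 19 mm behind it (robot.grip_point_offset is the distance from the TCP to the grasp point, in m); z points along the fingers, y is the line along which they close (so a half turn about z gives the same grasp; the last joint's range is limited). The gripper opens to 94 mm and grips with 3 to 60 N. Pads are 16 mm wide; open, the fingers measure 119 mm over their backs; the gripper's body (75 mm by 177 mm) begins 78 mm behind the grasp point.
Start: joints at [-71.797, 4.996, 78.535, -0, 96.463, -5.907], TCP at [0.225, -0.502, 0.206] pointing down, gripper open.
Joint ranges: [-177.83, 177.83], [-43.37, 116.18], [15.69, 146.23], [-61.86, 241.86], [9.47, 152.12], [-147.06, 147.06]. Speed limits (degrees/s): [159.86, 159.86, 180, 180, 180, 180].

## Interface

Orientations are given as a 3x3 rotation matrix whose columns are the frame's x, y, z axes.
In Python, from workcell import robot, cams gives the robot as it stands. The module is installed in compiled form; this text tells all that it offers.
- The arm moves only by the tool servo_tool, never from a script. Its argument "series" is a list of rows, each a list of 7 numbers: the turn, a rotation vector about the tool's x, y, z scaled (see below), then the shift along the tool's x, y, z scaled (see below), then the opening, from 0 (shut) to 1 (fully open). In form: [[ax, ay, az, x, y, z, grip], ...]. A call has exactly 5 rows; each row is the pose to reach, as a shift and turn from the pose commanded when the call began, along the tool's axes at that moment; what a row does not reach only later rows make up. The controller multiplies each number of a shift by 30 cm and each number of a turn by pi/4 rad. A row lasts 1/10 s, in which the tool goes at most 50 mm and 8.59 degrees, less where a joint would pass 70% of its speed; a pose out of reach is approached as far as the arm can. A call with a number of a shift or a turn outside -1 to 1 is refused whole. A call with a gripper value outside its range is refused whole. The fingers move at their own pace and stop on an object; the grip force is fixed at half the most. Time passes only in rows, so rows that repeat a pose let the fingers close, or fill a call up. It gives the time, the measured TCP pose, the force, the opening and the grip force at its end, in the units of the state.
- robot.observe(): the state, without advancing time (a new reading comes with each control period).
- cams.camera(name): name is "side" or "top" or "wrist"; returns a dict with "pixels" (384x512x3 uint8, red, green, blue), "depth" (384x512 float32, m along the optical axis (not along the pixel's ray), 0 where there is no reading), "intrinsics" (3x3 intrinsics, pixels), "origin" and "rotation" of the camera in the world; the wrist camera has in their place "tool_from_camera" (4x4, takes a point from camera to tool coordinates, whose origin is the TCP and whose axes are the flange's). Camera axes: x right, y down, z forward; pixel columns grow to the right and rows downward; lengths in m; the calibration is good to about 2 mm. A picture is of the moment at which its call begins: read the wrist's pose just before it.
- robot.sign_off(): hands the job in; it is judged then, once.
Trained networks look in the newest picture that a camera, given by its name, has taken for a name from the list of things; names that differ only in an ending like _2 or _b are one class to them, and where a whole thing is asked for, a point or a joint stands for the part that bears it (a point fixed in the world has none). Each returns a list of dicts, best first, with "score" (0 to 1); they miss things now and then, are a little off and sometimes report something else, mostly with a low value. They report only what shows in the picture. A call takes as long as a camera call. They do not tell look-alikes from the thing itself.
- cams.trace(target, camera): "pixels" (384x512 bool, what is visible of it).
- cams.spot_point(target, camera): "position" ([x, y, z] in m, in world coordinates, good to about 4 mm: a listed point, or the origin of a listed thing).
The state is a dict: "time": time; "joint_pos": joint angles; "qd": joint speeds; "joint_efforts": joint torques, N m; "eef_pos": TCP position; "eef_rot": TCP orientation; "contact_force": force on the tool from outside, world axes, zero at the start; "torque": the same for the moment, N m; "gripper_width": opening from 0.0 (shut) to 1.0 (fully open); "grip_force": force on a finger pad.
Only numpy, scipy, OpenCV 4.12 (cv2) and the standard library are available. Lean on these libraries where they do the work, as an engineer would, in place of code of your own. Each camera call takes 0.05 s, during which the arm holds its last target. There are 200 camera calls.

## Working session

There is one attempt and no reset: what is moved stays moved. The work goes in short steps, Python scripts to look and compute and a tool call to move; the robot and the scene stay as the last step left them, time stands still between calls to the robot, and variables do not carry over. Pictures are saved under pics/ and viewed, at most 10 in all, crops included, and the job is handed in when it is done.

Besides the shell and the picture viewer there is one more tool, called after ">>>" as name([rows], argument=value, ...), one row to a line, values as JSON. servo_tool: Moves the arm, as the interface text tells. Its arguments: {"type":"object","properties":{"series":{"type":"array","items":{"type":"array","items":{"type":"number"}}}},"required":["series"]}

```bash
mkdir -p pics; cat > h.py <<'E'
import numpy as np, cv2
from workcell import robot, cams
def save(c,n,**k):
    im=cams.camera(c); cv2.imwrite('pics/'+n,im['pixels'][:,:,::-1]); return im
def pts(im,s=None):
    K=im['intrinsics'];d=im['depth'];v,u=np.mgrid[:d.shape[0],:d.shape[1]]
    P=np.stack([(u-K[0,2])*d/K[0,0],(v-K[1,2])*d/K[1,1],d],-1)
    if 'origin' in im: return P@np.array(im['rotation']).T+np.array(im['origin'])
    T=im['tool_from_camera'];P=P@T[:3,:3].T+T[:3,3]
    return P@np.array(s['eef_rot']).T+np.array(s['eef_pos'])
E
python3 - <<'E'
from h import *
np.set_printoptions(precision=4,suppress=True)
print(robot.observe())
ims={}
for c in('side','top'): ims[c]=save(c,c+'0.png')
cv2.imwrite('pics/both.png',cv2.resize(np.vstack([ims[c]['pixels'] for c in ims])[:,:,::-1],(400,600)))
for c in('side','top'):
    print(c,ims[c]['origin'])
    for t in('mandoline','bed_hole','guard_hole','pin_stand','pin','pin_collar','matchbox','salt_shaker','garlic','tuna_tin'):
        print(t,[(round(r['score'],2),np.round(r['position'],3).tolist()) for r in cams.spot_point(t,c)][:5])
E
```

```text
{'time': 0.0, 'joint_pos': array([-71.7962,   5.0367,  78.6215,  -0.0011,  96.4633,  -5.9073]), 'qd': array([-0.03  , -0.0432, -0.124 ,  0.008 , -0.0518,  0.0593]), 'joint_efforts': array([  0.0006, -34.0184, -30.2424,   0.0717,   0.0328,  -0.0002]), 'eef_pos': array([ 0.2245, -0.5015,  0.2044]), 'eef_rot': array([[ 0.9128,  0.4085, -0.0007],
       [ 0.4085, -0.9128,  0.002 ],
       [ 0.0002, -0.0021, -1.    ]]), 'contact_force': array([-0.72  , -0.4903,  0.4453]), 'torque': array([-0.0212,  0.011 , -0.0012]), 'grip_force': 0.0, 'gripper_width': 0.9997128652968132}
side [ 0.2139 -0.8962  0.8395]
mandoline [(0.63, [0.48, 0.333, 0.001])]
bed_hole [(0.57, [0.48, 0.335, 0.083])]
guard_hole [(0.75, [0.442, 0.317, 0.21])]
pin_stand [(0.55, [0.445, 0.05, -0.001])]
pin [(0.66, [0.448, 0.057, 0.006]), (0.66, [0.43, -0.13, 0.004]), (0.41, [0.461, -0.072, 0.0])]
pin_collar [(0.48, [0.442, 0.046, 0.052]), (0.46, [0.433, -0.126, 0.053])]
matchbox [(0.48, [0.431, 0.168, 0.005])]
salt_shaker [(0.93, [0.459, -0.226, -0.002])]
garlic [(0.5, [0.49, -0.289, -0.001]), (0.46, [0.447, 0.051, -0.007])]
tuna_tin []
top [0.1839 0.0266 1.4245]
mandoline [(0.7, [0.443, 0.05, 0.0]), (0.66, [0.479, 0.331, 0.001])]
bed_hole [(0.7, [0.481, 0.334, 0.082])]
guard_hole [(0.66, [0.443, 0.318, 0.21])]
pin_stand [(0.94, [0.439, 0.049, -0.0])]
pin [(0.64, [0.439, 0.049, 0.003]), (0.58, [0.429, -0.128, -0.0]), (0.55, [0.463, -0.067, -0.002]), (0.45, [0.244, 0.344, -0.003])]
pin_collar [(0.66, [0.432, -0.131, 0.052]), (0.58, [0.444, 0.051, 0.053]), (0.54, [0.246, 0.343, 0.053]), (0.43, [0.461, -0.067, 0.053])]
matchbox [(0.43, [0.445, 0.051, 0.055])]
salt_shaker [(0.44, [0.461, -0.228, -0.0])]
garlic [(0.51, [0.494, -0.292, 0.003])]
tuna_tin [(0.93, [0.339, 0.338, -0.003])]
```

View pics/side0.png

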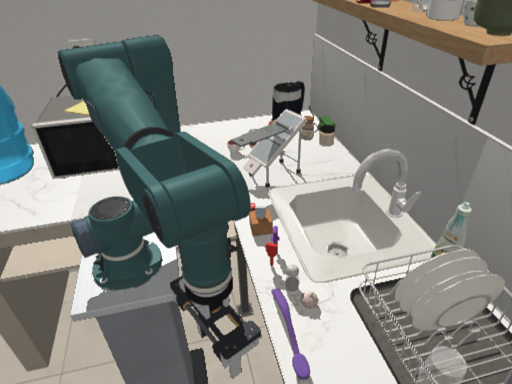

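View pics/top0.png

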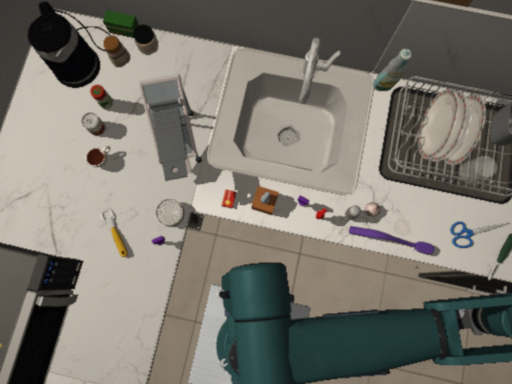

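```bash
python3 - <<'E'
from h import *
np.set_printoptions(precision=4,suppress=True)
ims={c:cams.camera(c) for c in('top','side')}
print(ims['top']['intrinsics'][0,0])
for c in ims:
    P=pts(ims[c])
    for t in('mandoline','guard'):
        for r in cams.trace(t,c):
            m=r['pixels']&(ims[c]['depth']>0); Q=P[m]; 
            print(c,t,r['score'],m.sum(),Q.min(0) if len(Q) else 0,Q.max(0) if len(Q) else 0)
            if len(Q)<50 or np.median(Q[:,1])<.2: continue
            if t=='mandoline': Q=Q[(Q[:,2]>.1)]
            rng=np.random.default_rng(0);best=None
            for k in range(500):
                a,b,d=Q[rng.choice(len(Q),3,False)];n=np.cross(b-a,d-a);n/=np.linalg.norm(n)+1e-9
                i=abs((Q-a)@n)<.003
                if best is None or i.sum()>best.sum():best=i
            R=Q[best];c0=R.mean(0);n=np.linalg.svd(R-c0)[2]
            print(len(R),c0,'axes',n,'tilt',np.degrees(np.arccos(abs(n[2,2]))))
            print(cv2.minAreaRect((R[:,:2]*1000).astype(np.float32)))
p=cv2.resize(ims['top']['pixels'][60:260,120:340],None,fx=2.7,fy=2.7,interpolation=2)
cv2.imwrite('pics/crop1.png',p[:,:,::-1])
E
```

```text
441.9589249252415
top mandoline 0.63 4084 [ 0.406   0.2789 -0.0085] [0.8183 0.5661 0.246 ]
1607 [0.5336 0.3559 0.2102] axes [[-0.9226 -0.3858  0.0013]
 [ 0.3858 -0.9226  0.0043]
 [ 0.0005 -0.0045 -1.    ]] tilt 0.2567422923642037
((539.8998413085938, 352.99554443359375), (263.1333923339844, 122.03080749511719), 25.856441497802734)
top guard 0.81 1958 [0.4076 0.2792 0.0046] [0.6474 0.4343 0.2175]
1455 [0.5216 0.3506 0.2103] axes [[-0.9188 -0.3947  0.0013]
 [ 0.3946 -0.9188 -0.0131]
 [ 0.0064 -0.0116  0.9999]] tilt 0.7565607597535559
((525.6787109375, 353.1224365234375), (237.02053833007812, 79.4837417602539), 23.594518661499023)
side mandoline 0.6 2264 [ 0.4084  0.2756 -0.0056] [0.819  0.8497 0.2462]
858 [0.5953 0.3668 0.1698] axes [[-0.7485 -0.3362 -0.5715]
 [-0.4129  0.9107  0.0051]
 [ 0.5188  0.2398 -0.8206]] tilt 34.8584483690384
((593.6204223632812, 375.92413330078125), (208.42909240722656, 122.2957992553711), 23.785018920898438)
side guard 0.95 587 [ 0.4062  0.2756 -0.0013] [0.6408 0.7137 0.2148]
502 [0.5153 0.3416 0.211 ] axes [[-0.9277 -0.3733 -0.004 ]
 [-0.3733  0.9277  0.0059]
 [ 0.0015  0.0069 -1.    ]] tilt 0.4058030662887964
((524.8172607421875, 348.9894714355469), (237.70761108398438, 82.13773345947266), 23.077219009399414)
```

View pics/crop1.png

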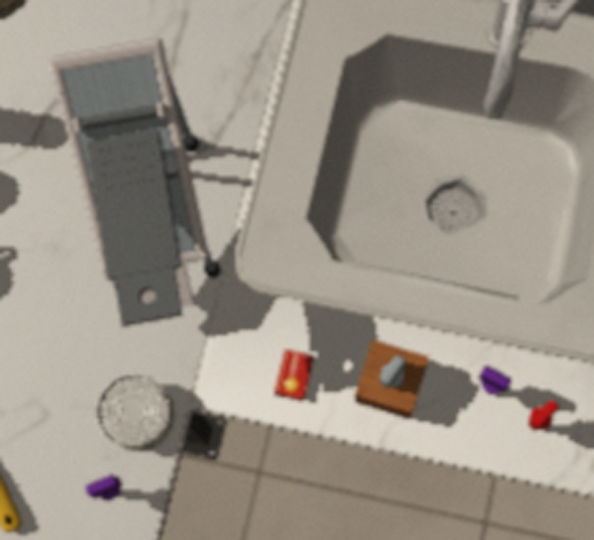

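```bash
cat >> h.py <<'E'
from scipy.spatial.transform import Rotation as Ro
np.set_printoptions(precision=4,suppress=True)
psi=np.radians(23.5); a=np.radians(35)
def bed(psi=psi):
    x=np.array([np.cos(psi),np.sin(psi),0]);z=np.array([0,0,1.])
    return np.cos(a)*x+np.sin(a)*z, np.cross(z,x), -np.sin(a)*x+np.cos(a)*z
def go(p,R=None,s=None):
    "units of the move from the measured (or given) pose to p,R"
    s=s or robot.observe(); R0=np.array(s['eef_rot']); sh=R0.T@(np.array(p)-s['eef_pos'])
    rv=Ro.from_matrix(R0.T@R).as_rotvec() if R is not None else np.zeros(3)
    print('turn',rv/(np.pi/4),'shift',sh/.3,'| mm',np.linalg.norm(sh)*1e3,'deg',np.degrees(np.linalg.norm(rv)))
E
python3 - <<'E'
from h import *
im=cams.camera('wrist');print(im['tool_from_camera'],im['intrinsics'])
go([.38,.03,.30])
E
```

```text
[[-0.0001 -0.9662 -0.2577  0.0743]
 [ 1.     -0.0001  0.     -0.0001]
 [-0.     -0.2577  0.9662 -0.1804]
 [ 0.      0.      0.      1.    ]] [[280.7632   0.     256.2992]
 [  0.     280.7632 190.0808]
 [  0.       0.       1.    ]]
turn [0. 0. 0.] shift [ 1.197  -1.4072 -0.3151] | mm 562.2379848931698 deg 0.0
```

>>> servo_tool([
  [0, 0, 0, 0.08, -0.09, -0.12, 1],
  [0, 0, 0, 0.18, -0.2, -0.22, 1],
  [0, 0, 0, 0.28, -0.31, -0.3, 1],
  [0, 0, 0, 0.38, -0.42, -0.32, 1],
  [0, 0, 0, 0.48, -0.53, -0.32, 1],
])

```text
time: 1.95
eef_pos: [0.2919, -0.2969, 0.304]
eef_rot: [[0.913, 0.408, 0.003], [0.408, -0.913, -0.004], [0.001, 0.005, -1.0]]
contact_force: [0.3, -0.6, -0.1]
gripper_width: 0.996
grip_force: 0.0
```

>>> servo_tool([
  [0, 0, 0, 0.1, -0.11, 0, 1],
  [0, 0, 0, 0.2, -0.22, 0, 1],
  [0, 0, 0, 0.3, -0.34, 0, 1],
  [0, 0, 0, 0.4, -0.46, 0, 1],
  [0, 0, 0, 0.5, -0.58, 0, 1],
])

```text
time: 2.45
eef_pos: [0.357, -0.0762, 0.3018]
eef_rot: [[0.913, 0.408, 0.001], [0.408, -0.913, -0.001], [0.001, 0.001, -1.0]]
contact_force: [1.7, 0.7, 0.5]
gripper_width: 0.998
grip_force: 0.0
```

>>> servo_tool([
  [0, 0, 0, 0.1, -0.13, 0, 1],
  [0, 0, 0, 0.2, -0.26, 0, 1],
  [0, 0, 0, 0.22, -0.3, 0, 1],
  [0, 0, 0, 0.22, -0.3, 0, 1],
  [0, 0, 0, 0.22, -0.3, 0, 0],
])

```text
time: 2.95
eef_pos: [0.3804, 0.0309, 0.3015]
eef_rot: [[0.913, 0.409, 0.0], [0.409, -0.913, -0.001], [-0.0, 0.001, -1.0]]
contact_force: [0.5, 0.3, -0.1]
gripper_width: 0.945
grip_force: 0.0
```

```bash
python3 - <<'E'
from h import *
s=robot.observe();print(s['time'],s['eef_pos'],s['eef_rot'])
im=save('wrist','w1.png'); np.savez('w1.npz',**{k:im[k] for k in im},eef_pos=s['eef_pos'],eef_rot=s['eef_rot'])
for t in('pin','pin_collar','pin_stand'):
  print(t,[(round(r['score'],2),np.round(r['position'],4)) for r in cams.spot_point(t,'wrist')])
E
```

```text
2.95 [0.3804 0.0309 0.3015] [[ 0.9126  0.4089  0.0001]
 [ 0.4089 -0.9126 -0.0007]
 [-0.0002  0.0007 -1.    ]]
pin [(0.83, array([ 0.4291, -0.126 , -0.0011])), (0.75, array([0.4412, 0.0522, 0.0075])), (0.65, array([ 0.2454,  0.3428, -0.0032]))]
pin_collar [(0.79, array([ 0.4595, -0.0669,  0.0522])), (0.74, array([ 0.4313, -0.1281,  0.0514])), (0.69, array([0.244 , 0.3456, 0.0532])), (0.61, array([0.4381, 0.0522, 0.0516])), (0.17, array([0.3405, 0.3394, 0.0003]))]
pin_stand [(0.6, array([ 0.4416,  0.0472, -0.0007]))]
```

View pics/w1.png

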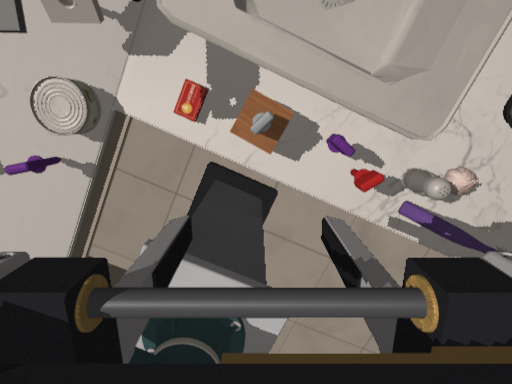

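```bash
python3 - <<'E'
from h import *
d=dict(np.load('w1.npz'));P=pts(d,d)
for zl,zh in((.08,.105),(.045,.0565),(.0565,.064)):
    m=(abs(P[...,0]-.441)<.06)&(abs(P[...,1]-.05)<.06)&(P[...,2]>zl)&(P[...,2]<zh)
    Q=P[m]; print(m.sum(),Q.mean(0),np.median(Q,0),Q.min(0),Q.max(0)); print(cv2.minAreaRect((Q[:,:2]*1000).astype(np.float32)))
    v=np.linalg.svd(Q[:,:2]-Q[:,:2].mean(0),full_matrices=False)[2]; print('dir',v[0],np.degrees(np.arctan2(v[0,1],v[0,0])))
    yx=np.argwhere(m);print(yx.min(0),yx.max(0))
E
```

```text
277 [0.4422 0.05   0.0956] [0.4422 0.05   0.0959] [0.4243 0.0387 0.092 ] [0.4595 0.0614 0.0979]
((441.94696044921875, 50.00442123413086), (13.292473793029785, 35.75783157348633), 68.45333099365234)
dir [-0.9308  0.3655] 158.56303041705613
[111 251] [134 273]
1779 [0.4427 0.0506 0.0552] [0.4432 0.0519 0.0552] [0.4047 0.0125 0.0528] [0.4795 0.0875 0.0565]
((441.93328857421875, 49.90199279785156), (70.18130493164062, 69.94219207763672), 85.15103912353516)
dir [-0.2256 -0.9742] -103.03698165808389
[ 89 230] [154 293]
248 [0.4436 0.0502 0.0578] [0.4438 0.0546 0.0571] [0.4053 0.0137 0.0565] [0.4773 0.0873 0.0614]
((442.1410827636719, 49.835750579833984), (69.45260620117188, 69.58271026611328), 84.65192413330078)
dir [-0.6478 -0.7618] -130.37925876486395
[ 92 231] [152 290]
```

```bash
python3 - <<'E'
from h import *
go([.40,.28,.34])
E
```

```text
turn [0. 0. 0.] shift [ 0.398  -0.7352 -0.1285] | mm 253.7591493951596 deg 0.0
```

>>> servo_tool([
  [0, 0, 0, 0.07, -0.13, -0.03, 0],
  [0, 0, 0, 0.15, -0.27, -0.06, 0],
  [0, 0, 0, 0.23, -0.41, -0.09, 0],
  [0, 0, 0, 0.31, -0.55, -0.12, 0],
  [0, 0, 0, 0.38, -0.7, -0.13, 0],
])

```text
time: 3.65
eef_pos: [0.3998, 0.2702, 0.3415]
eef_rot: [[0.914, 0.406, 0.002], [0.406, -0.914, 0.001], [0.002, 0.0, -1.0]]
contact_force: [0.6, -0.3, 0.3]
gripper_width: 0.354
grip_force: 0.0
```

>>> servo_tool([
  [0, 0, 0, 0.02, -0.03, 0, 0],
  [0, 0, 0, 0.02, -0.03, 0, 0],
  [0, 0, 0, 0.02, -0.03, 0, 0],
  [0, 0, 0, 0.02, -0.03, 0, 0],
  [0, 0, 0, 0.02, -0.03, 0, 0],
])

```text
time: 4.15
eef_pos: [0.4008, 0.2785, 0.3408]
eef_rot: [[0.914, 0.406, 0.001], [0.406, -0.914, 0.0], [0.001, 0.0, -1.0]]
contact_force: [0.1, 0.2, -0.4]
gripper_width: 0.004
grip_force: 0.0
```

```bash
python3 - <<'E'
from h import *
s=robot.observe();print(s['time'],s['eef_pos'],s['eef_rot'])
im=save('wrist','w2.png'); np.savez('w2.npz',**{k:im[k] for k in im},eef_pos=s['eef_pos'],eef_rot=s['eef_rot'])
for t in('guard_hole','bed_hole'):
  print(t,[(round(r['score'],2),np.round(r['position'],4)) for r in cams.spot_point(t,'wrist')])
P=pts(im,s)
for r in cams.trace('guard','wrist'):
  Q=P[r['pixels']&(abs(P[...,2]-.211)<.006)];print(r['score'],len(Q),Q.mean(0) if len(Q) else 0)
  if len(Q)>100: print(cv2.minAreaRect((Q[:,:2]*1000).astype(np.float32)),np.linalg.svd(Q-Q.mean(0),full_matrices=False)[2])
E
```

```text
4.15 [0.4008 0.2785 0.3408] [[ 0.9139  0.406   0.0007]
 [ 0.406  -0.9139  0.    ]
 [ 0.0007  0.0003 -1.    ]]
guard_hole [(0.98, array([0.4412, 0.3172, 0.212 ]))]
bed_hole []
0.64 11521 [0.4973 0.3406 0.2124]
((488.6808776855469, 337.2308044433594), (157.6819305419922, 80.29166412353516), 23.27296257019043) [[-0.9193 -0.3936 -0.0035]
 [-0.3936  0.9193  0.0008]
 [ 0.0029  0.0021 -1.    ]]
0.39 0 0
```

View pics/w2.png

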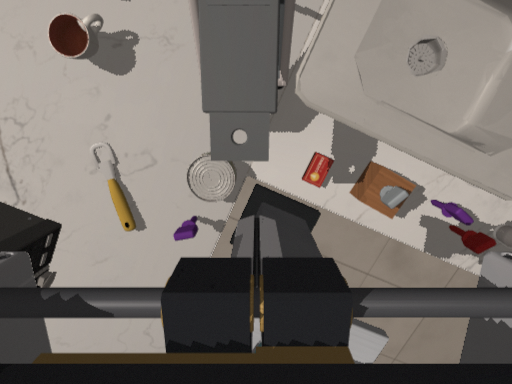

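```bash
sed -i 's/psi=np.radians(23.5)/psi=np.radians(23.3)/' h.py; cat >> h.py <<'E'
U,Y,N=bed(); H=np.array([np.cos(psi),np.sin(psi),0])
GH=np.array([.4417,.3173,.2115]); Z=np.array([0,0,1.])
hinge=GH+.205*H-.004*Z
bh=hinge-.205*U-.006*N
def gp(r,b):
    b=np.radians(b);c=np.cos(b);s=np.sin(b)
    return hinge-r*(c*H+s*Z)+.004*(-s*H+c*Z)
E
python3 - <<'E'
from h import *
print('bh',bh,'hinge',hinge)
s=robot.observe();R=np.array(s['eef_rot'])
go(gp(.17,0)+[0,0,.02])
p0=gp(.17,0)
for b in range(0,40,5): print(b,R.T@(gp(.17,b)-p0)/.3, 8*np.tan(np.radians(b))/300)
E
```

```text
bh [0.4789 0.3333 0.085 ] hinge [0.63   0.3984 0.2075]
turn [0. 0. 0.] shift [ 0.293  -0.0582  0.3642] | mm 141.31087779184512 deg 0.0
0 [0. 0. 0.] 0.0
5 [0.001  0.     0.0494] 0.0023330310273579737
10 [0.0062 0.0001 0.0986] 0.004702052818892399
15 [0.0158 0.0002 0.1471] 0.007145311798163272
20 [0.0295 0.0004 0.1946] 0.009705872913765396
25 [0.0473 0.0006 0.2408] 0.012434870884133295
30 [0.0691 0.0009 0.2852] 0.01539600717839002
35 [0.0947 0.0012 0.3275] 0.018672201018925593
```

>>> servo_tool([
  [0, 0, 0, 0.09, -0.02, 0.05, 0],
  [0, 0, 0, 0.18, -0.04, 0.12, 0],
  [0, 0, 0, 0.25, -0.06, 0.22, 0],
  [0, 0, 0, 0.29, -0.06, 0.3, 0],
  [0, 0, 0, 0.29, -0.06, 0.35, 0],
])

```text
time: 4.85
eef_pos: [0.4727, 0.3318, 0.2319]
eef_rot: [[0.913, 0.408, -0.004], [0.408, -0.913, -0.002], [-0.005, 0.001, -1.0]]
contact_force: [-0.1, -0.1, -0.4]
gripper_width: 0.001
grip_force: 0.0
```

>>> servo_tool([
  [0, 0, 0, 0, 0, 0.04, 0],
  [0, 0, 0, 0, 0, 0.075, 0],
  [0, 0, 0, 0, 0, 0.11, 0],
  [0, 0, 0, 0.005, 0, 0.145, 0],
  [0, 0, 0, 0.01, 0, 0.18, 0],
])

```text
time: 5.35
eef_pos: [0.4754, 0.3333, 0.1818]
eef_rot: [[0.913, 0.409, 0.001], [0.409, -0.913, 0.001], [0.002, -0.0, -1.0]]
contact_force: [0.1, -0.6, 1.5]
gripper_width: 0.008
grip_force: 0.6
```

>>> servo_tool([
  [0, 0, 0, 0.005, 0, 0.03, 0],
  [0, 0, 0, 0.012, 0, 0.06, 0],
  [0, 0, 0, 0.02, 0, 0.09, 0],
  [0, 0, 0, 0.03, 0, 0.12, 0],
  [0, 0, 0, 0.04, 0, 0.145, 0],
])

```text
time: 5.85
eef_pos: [0.4866, 0.3382, 0.1371]
eef_rot: [[0.913, 0.408, -0.0], [0.408, -0.913, -0.0], [-0.0, 0.0, -1.0]]
contact_force: [-0.1, 0.4, 2.0]
gripper_width: 0.004
grip_force: 0.6
```

>>> servo_tool([
  [0, 0, 0, 0.008, 0, 0.02, 0],
  [0, 0, 0, 0.016, 0, 0.04, 0],
  [0, 0, 0, 0.024, 0, 0.055, 0],
  [0, 0, 0, 0.026, 0, 0.065, 0],
  [0, 0, 0, 0.026, 0, 0.07, 0],
])

```text
time: 6.35
eef_pos: [0.4934, 0.3413, 0.1166]
eef_rot: [[0.913, 0.408, -0.0], [0.408, -0.913, -0.0], [-0.0, 0.0, -1.0]]
contact_force: [0.4, -0.8, 0.9]
gripper_width: 0.006
grip_force: 0.6
```

>>> servo_tool([
  [0, 0, 0, 0, 0, 0.006, 0],
  [0, 0, 0, 0, 0, 0.012, 0],
  [0, 0, 0, 0, 0, 0.016, 0],
  [0, 0, 0, 0, 0, 0.02, 0],
  [0, 0, 0, 0, 0, 0.02, 0],
])

```text
time: 6.85
eef_pos: [0.494, 0.3416, 0.1148]
eef_rot: [[0.913, 0.409, 0.003], [0.409, -0.913, 0.002], [0.004, -0.0, -1.0]]
contact_force: [-3.2, -1.2, 11.6]
gripper_width: 0.006
grip_force: 5.8
```

>>> servo_tool([
  [0, 0, 0, 0, 0, -0.1, 0],
  [0, 0, 0, -0.05, 0.02, -0.25, 0],
  [0, 0, 0, -0.15, 0.04, -0.4, 0.3],
  [0, 0, 0, -0.25, 0.07, -0.5, 0.6],
  [0, 0, 0, -0.3, 0.1, -0.5, 0.6],
])

```text
time: 7.35
eef_pos: [0.4238, 0.2774, 0.268]
eef_rot: [[0.912, 0.409, 0.011], [0.409, -0.912, 0.005], [0.012, -0.001, -1.0]]
contact_force: [0.5, 0.2, 0.5]
gripper_width: 0.224
grip_force: 0.0
```

>>> servo_tool([
  [0, 0, 0, 0, 0, -0.05, 0.6],
  [0, 0, 0, 0, 0, -0.05, 0.6],
  [0, 0, 0, 0, 0, -0.05, 0.6],
  [0, 0, 0, 0, 0, -0.05, 0.6],
  [0, 0, 0, 0, 0, -0.05, 0.6],
])

```text
time: 7.85
eef_pos: [0.4234, 0.2772, 0.2746]
eef_rot: [[0.913, 0.409, -0.002], [0.409, -0.913, -0.001], [-0.002, 0.0, -1.0]]
contact_force: [-0.2, -0.3, 0.1]
gripper_width: 0.599
grip_force: 0.0
```

```bash
python3 - <<'E'
from h import *
s=robot.observe();print(s['time'],s['eef_pos'],s['eef_rot'])
im=save('wrist','w3.png'); np.savez('w3.npz',**{k:im[k] for k in im},eef_pos=s['eef_pos'],eef_rot=s['eef_rot'])
print('expect gh',bh+.01*N)
for t in('guard_hole','bed_hole'):
  print(t,[(round(r['score'],2),np.round(r['position'],4)) for r in cams.spot_point(t,'wrist')])
P=pts(im,s)
L=(P-bh)@np.array([U,Y,N]).T
m=(abs(L[...,0]-.08)<.1)&(abs(L[...,1])<.03)&(abs(L[...,2]-.01)<.02)
Q=P[m];A=np.c_[L[m][:,:2],np.ones(m.sum())];c=np.linalg.lstsq(A,L[m][:,2],rcond=None)[0];print('plane',c,m.sum())
w=(abs(L[...,0])<.012)&(abs(L[...,1])<.012); print('hole depth pts mean',L[w&(L[...,2]<.004)].mean(0),(w&(L[...,2]<.004)).sum(),w.sum())
n=(abs(L[...,2]-.01)<.006)&(abs(L[...,1])<.02)&(L[...,0]<.1); print('free edge x',L[n][:,0].min(),'tongue y', [ (L[(abs(L[...,2]-.01)<.004)&(abs(L[...,0])<.02)&(abs(L[...,1])<.05)][:,1]).min(),(L[(abs(L[...,2]-.01)<.004)&(abs(L[...,0])<.02)&(abs(L[...,1])<.05)][:,1]).max()])
R=Ro.from_euler('z',-21.5,degrees=True).as_matrix()@np.diag([1,-1,-1.])
go([.442,.05,.30],R)
E
```

```text
7.85 [0.4234 0.2772 0.2746] [[ 0.9127  0.4087 -0.002 ]
 [ 0.4087 -0.9127 -0.0011]
 [-0.0023  0.0002 -1.    ]]
expect gh [0.4736 0.3311 0.0932]
guard_hole [(0.59, array([0.4743, 0.33  , 0.0921]))]
bed_hole [(0.9, array([0.4769, 0.3328, 0.0847]))]
plane [ 0.0069 -0.0004  0.0114] 7596
hole depth pts mean [-0.0079  0.0006 -0.0026] 63 305
free edge x -0.17681225987884583 tongue y [np.float64(-0.032289873210599895), np.float64(0.031581959997805865)]
turn [0.0009 0.0016 1.0137] shift [-0.2533  0.7166 -0.0822] | mm 229.33718462343887 deg 45.61804576589458
```

View pics/w3.png

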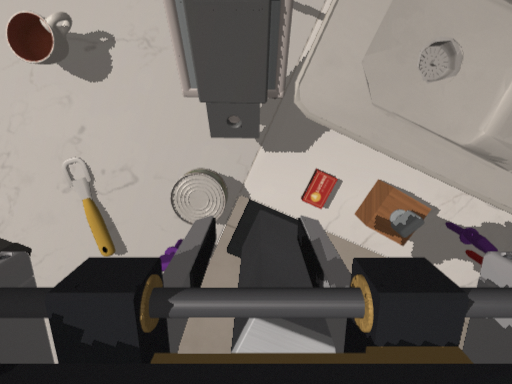

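>>> servo_tool([
  [0, 0, 0.15, -0.05, 0.12, -0.03, 0.6],
  [0, 0, 0.33, -0.1, 0.27, -0.06, 0.6],
  [0, 0, 0.51, -0.15, 0.42, -0.08, 0.6],
  [0, 0, 0.69, -0.2, 0.57, -0.08, 0.6],
  [0, 0, 0.87, -0.25, 0.7, -0.08, 0.6],
])

```text
time: 8.5
eef_pos: [0.4409, 0.0529, 0.3002]
eef_rot: [[0.964, -0.265, 0.001], [-0.265, -0.964, -0.0], [0.001, 0.0, -1.0]]
contact_force: [-0.9, 0.6, -0.5]
gripper_width: 0.601
grip_force: 0.0
```

```bash
python3 - <<'E'
from h import *
R=Ro.from_euler('z',-21.5,degrees=True).as_matrix()@np.diag([1,-1,-1.])
go([.442,.05,.20],R)
d=dict(np.load('w3.npz'));g=cv2.cvtColor(d['pixels'],cv2.COLOR_RGB2GRAY)
print(g[110:134,220:250])
E
```

```text
turn [ 0.0001 -0.0012  0.1358] shift [0.0056 0.0084 0.3339] | mm 100.20555369214631 deg 6.110166881318774
[[ 70  70  70  70  71  70  70  70  71  69  70  70  69  70  70  70  70  70
   70  70  70  70  70  70  70  69  70  70  71  69]
 [ 70  71  70  69  70  71  71  70  69  71  70  70  70  70  69  69  69  70
   71  70  70  70  70  69  69  70  71  70  70  71]
 [ 69  71  70  70  71  70  70  71  70  71  70  71  69  70  70  69  70  70
   71  71  70  70  70  70  70  69  71  70  70  69]
 [ 70  70  71  72  69  72  70  71  70  69  70  70  71  71  71  70  69  69
   70  69  70  70  69  71  71  70  69  71  70  70]
 [ 71  70  68  71  68  69  70  71  71  69  69  68  67  66  67  68  70  68
   69  70  70  70  71  71  70  69  69  70  69  70]
 [ 72  70  69  70  70  70  69  69  68  69  65  67  69  74  73  72  68  72
   69  70  70  69  71  70  70  70  70  71  70  70]
 [ 71  72  71  71  70  70  70  68  66  66  69  74  81  89  89  80  76  80
   73  68  71  71  70  69  70  69  70  69  70  70]
 [ 70  70  71  70  71  70  69  65  55  72  84  87  88  89  90  91  89  87
   78  70  68  71  68  70  71  70  69  69  70
[... 1306 characters left out ...]
 71  74  75  77  76  70
   70  70  71  69  70  71  69  71  68  70  69  69]
 [ 70  68  71  70  71  69  70  70  70  70  70  70  70  70  68  70  70  71
   71  70  70  70  71  70  71  68  70  69  69  70]
 [ 69  70  70  70  70  72  69  69  71  70  69  70  69  70  70  70  69  70
   69  70  70  71  71  69  69  70  69  69  71  70]
 [ 71  70  70  71  70  69  69  71  70  71  70  70  70  70  70  69  69  71
   69  70  70  71  69  70  69  70  70  70  70  70]
 [ 70  70  70  71  71  69  71  70  72  70  72  69  71  69  70  70  70  70
   69  69  71  70  71  71  70  71  72  70  70  70]
 [ 71  71  70  70  71  68  71  70  70  71  71  71  70  69  71  71  70  71
   71  69  71  70  70  69  70  70  68  70  70  70]]
```

```bash
python3 - <<'E'
from h import *
d=dict(np.load('w3.npz'));g=cv2.cvtColor(d['pixels'],cv2.COLOR_RGB2GRAY).astype(float)
w=np.zeros_like(g,bool);w[112:131,222:246]=1
m=((abs(g-70)>4)&w).astype(np.uint8)
c=max(cv2.findContours(m,0,1)[0],key=len);h=cv2.convexHull(c);M=cv2.moments(h);u,v=M['m10']/M['m00'],M['m01']/M['m00'];print(u,v,cv2.boundingRect(h))
K=d['intrinsics'];T=d['tool_from_camera'];R=d['eef_rot'];o=R@T[:3,3]+d['eef_pos'];r=R@T[:3,:3]@[(u-K[0,2])/K[0,0],(v-K[1,2])/K[1,1],1]
p=o+r*((bh+.01*N-o)@N)/(r@N);print('gh',p,'local',np.array([U,Y,N])@(p-bh))
E
```

```text
233.78418079096045 121.84858757062145 (226, 116, 16, 13)
gh [0.4719 0.33   0.0917] local [-0.0025 -0.0003  0.01  ]
```

>>> servo_tool([
  [0, 0, 0.05, 0.005, 0.008, 0.04, 0.6],
  [0, 0, 0.1, 0.005, 0.008, 0.12, 0.6],
  [0, 0, 0.136, 0.005, 0.008, 0.22, 0.6],
  [0, 0, 0.136, 0.005, 0.008, 0.32, 0.6],
  [0, 0, 0.136, 0.005, 0.008, 0.36, 0.6],
])

```text
time: 9.0
eef_pos: [0.44, 0.0521, 0.1886]
eef_rot: [[0.932, -0.361, -0.006], [-0.361, -0.933, 0.0], [-0.005, 0.002, -1.0]]
contact_force: [-1.4, -0.3, 0.5]
gripper_width: 0.598
grip_force: 0.0
```

```bash
python3 - <<'E'
from h import *
R=Ro.from_euler('z',-21.5,degrees=True).as_matrix()@np.diag([1,-1,-1.])
go([.442,.05,.063],R)
E
```

```text
turn [0.0026 0.0067 0.0073] shift [0.011  0.0033 0.4185] | mm 125.58687670006533 deg 0.4617644683424473
```

>>> servo_tool([
  [0, 0, 0, 0.005, 0.003, 0.08, 0.6],
  [0, 0, 0, 0.008, 0.003, 0.16, 0.6],
  [0, 0, 0, 0.008, 0.003, 0.23, 0.6],
  [0, 0, 0, 0.008, 0.003, 0.27, 0.6],
  [0, 0, 0, 0.008, 0.003, 0.27, 0.6],
])

```text
time: 9.5
eef_pos: [0.4427, 0.0505, 0.1097]
eef_rot: [[0.933, -0.361, -0.003], [-0.361, -0.933, -0.0], [-0.003, 0.001, -1.0]]
contact_force: [0.1, 0.1, -0.3]
gripper_width: 0.599
grip_force: 0.0
```

```bash
python3 - <<'E'
from h import *
R=Ro.from_euler('z',-21.5,degrees=True).as_matrix()@np.diag([1,-1,-1.])
go([.442,.05,.063],R)
E
```

```text
turn [0.0015 0.0036 0.0078] shift [-0.0011  0.0022  0.1556] | mm 46.67368147792448 deg 0.39349549165579767
```

>>> servo_tool([
  [0, 0, 0.008, 0, 0.002, 0.04, 0.6],
  [0, 0, 0.008, 0, 0.002, 0.08, 0.6],
  [0, 0, 0.008, 0, 0.002, 0.12, 0.6],
  [0, 0, 0.008, 0, 0.002, 0.15, 0.6],
  [0, 0, 0.008, 0, 0.002, 0.15, 0.6],
])

```text
time: 10.0
eef_pos: [0.442, 0.0499, 0.0641]
eef_rot: [[0.93, -0.367, -0.004], [-0.367, -0.93, 0.0], [-0.003, 0.001, -1.0]]
contact_force: [-0.9, -0.7, -0.8]
gripper_width: 0.601
grip_force: 0.0
```

```bash
python3 - <<'E'
from h import *
R=Ro.from_euler('z',-21.5,degrees=True).as_matrix()@np.diag([1,-1,-1.])
go([.442,.05,.063],R)
E
```

```text
turn [ 0.0017  0.0043 -0.0005] shift [-0.0002 -0.0003  0.0035] | mm 1.0644257040186642 deg 0.20755164103129864
```

Close.

>>> servo_tool([
  [0, 0, 0, 0, 0, 0, 0],
  [0, 0, 0, 0, 0, 0, 0],
  [0, 0, 0, 0, 0, 0, 0],
  [0, 0, 0, 0, 0, 0, 0],
  [0, 0, 0, 0, 0, 0, 0],
])

```text
time: 10.5
eef_pos: [0.4436, 0.0499, 0.0663]
eef_rot: [[0.93, -0.367, 0.001], [-0.367, -0.93, -0.0], [0.001, -0.0, -1.0]]
contact_force: [-0.5, 0.4, -1.2]
gripper_width: 0.21
grip_force: 0.0
```

>>> servo_tool([
  [0, 0, 0, 0, 0, 0, 0],
  [0, 0, 0, 0, 0, 0, 0],
  [0, 0, 0, 0, 0, -0.03, 0],
  [0, 0, 0, 0, 0, -0.08, 0],
  [0, 0, 0, 0, 0, -0.15, 0],
])

```text
time: 11.0
eef_pos: [0.4424, 0.0499, 0.1108]
eef_rot: [[0.93, -0.367, -0.003], [-0.367, -0.93, -0.0], [-0.003, 0.001, -1.0]]
contact_force: [0.0, 0.2, -0.3]
gripper_width: 0.145
grip_force: 30.0
```

```bash
cat >> h.py <<'E'
RT=np.c_[U,-Y,-N]; GHc=bh+.01*N-.001*U
E
python3 - <<'E'
from h import *
s=robot.observe();print(s['eef_pos'])
go(GHc+.11*N,RT)
print(GHc+.11*N, Ro.from_matrix(s['eef_rot'].T@RT).as_rotvec())
E
```

```text
[0.4424 0.0499 0.1108]
turn [ 0.304   0.7407 -0.9644] shift [-0.3987 -0.7596 -0.2396] | mm 267.2228755300868 deg 56.406386322762884
[0.4149 0.3058 0.1827] [ 0.2388  0.5818 -0.7574]
```

>>> servo_tool([
  [0, 0, 0, 0, 0, -0.1, 0],
  [0, 0, 0, 0, 0, -0.2, 0],
  [0, 0, 0, 0, -0.03, -0.28, 0],
  [0, 0, 0, -0.02, -0.08, -0.33, 0],
  [0, 0, 0, -0.05, -0.15, -0.35, 0],
])

```text
time: 11.5
eef_pos: [0.447, 0.0972, 0.2189]
eef_rot: [[0.93, -0.369, 0.005], [-0.369, -0.93, -0.0], [0.004, -0.002, -1.0]]
contact_force: [0.7, -0.0, -1.7]
gripper_width: 0.147
grip_force: 30.0
```

```bash
python3 - <<'E'
from h import *
go(GHc+.13*N,RT)
E
```

```text
turn [ 0.3048  0.7311 -0.9663] shift [-0.383  -0.5798  0.0653] | mm 209.371402342478 deg 56.22547851079575
```

>>> servo_tool([
  [0.04, 0.1, -0.13, -0.06, -0.08, 0, 0],
  [0.08, 0.2, -0.26, -0.12, -0.17, 0, 0],
  [0.12, 0.3, -0.39, -0.18, -0.26, 0, 0],
  [0.165, 0.4, -0.525, -0.24, -0.35, 0, 0],
  [0.205, 0.5, -0.66, -0.3, -0.44, 0, 0],
])

```text
time: 12.0
eef_pos: [0.41, 0.2543, 0.217]
eef_rot: [[0.904, 0.165, 0.395], [0.13, -0.985, 0.114], [0.408, -0.051, -0.911]]
contact_force: [-0.0, 0.2, -0.9]
gripper_width: 0.146
grip_force: 30.0
```

```bash
python3 - <<'E'
from h import *
print(robot.observe()['eef_pos']); go(GHc+.13*N,RT)
E
```

```text
[0.41   0.2543 0.217 ]
turn [ 0.0947  0.2326 -0.2991] shift [-0.0208 -0.1541  0.0648] | mm 50.55458601517753 deg 17.574403553076884
```

>>> servo_tool([
  [0.03, 0.07, -0.09, -0.006, -0.04, 0, 0],
  [0.06, 0.15, -0.19, -0.012, -0.09, 0.02, 0],
  [0.095, 0.23, -0.3, -0.02, -0.15, 0.05, 0],
  [0.095, 0.23, -0.3, -0.02, -0.155, 0.06, 0],
  [0.095, 0.23, -0.3, -0.02, -0.155, 0.06, 0],
])

```text
time: 12.5
eef_pos: [0.4043, 0.2998, 0.199]
eef_rot: [[0.758, 0.391, 0.521], [0.322, -0.92, 0.222], [0.567, -0.001, -0.824]]
contact_force: [0.2, -0.0, -1.8]
gripper_width: 0.151
grip_force: 30.0
```

```bash
python3 - <<'E'
from h import *
s=robot.observe();print(s['eef_pos']); go(GHc+.10*N,RT,s)
im=save('wrist','w4.png')
K=im['intrinsics'];T=np.linalg.inv(im['tool_from_camera'])
def px(p):
    q=T@np.r_[s['eef_rot'].T@(p-s['eef_pos']),1];q=K@q[:3];return q[:2]/q[2]
tip=s['eef_pos']+.062*s['eef_rot'][:,2]
print('pred px tip',px(tip),'GHc',px(GHc))
P=pts(im,s);L=(P-bh)@np.array([U,Y,N]).T
np.savez('w4.npz',**im,eef_pos=s['eef_pos'],eef_rot=s['eef_rot'])
cv2.imwrite('pics/w4c.png',cv2.resize(im['pixels'][60:260,140:360,::-1],None,fx=3,fy=3))
for t in('guard_hole','pin','pin_collar'):
  print(t,[(round(r['score'],2),np.round(r['position'],4), px(np.array(r['position']))) for r in cams.spot_point(t,'wrist')][:3])
E
```

```text
[0.4043 0.2998 0.199 ]
turn [ 0.0024  0.0108 -0.0054] shift [ 0.0028 -0.0046  0.1009] | mm 30.308097055653484 deg 0.5551524600353585
pred px tip [256.372  201.1703] GHc [254.9801 181.9837]
guard_hole [(0.71, array([0.4733, 0.3325, 0.0943]), array([253.6792, 180.5671]))]
pin [(0.62, array([0.4389, 0.3151, 0.1462]), array([255.7964, 198.9288]))]
pin_collar [(0.59, array([0.408 , 0.3026, 0.1888]), array([254.8159, 224.6121]))]
```

View pics/w4c.png

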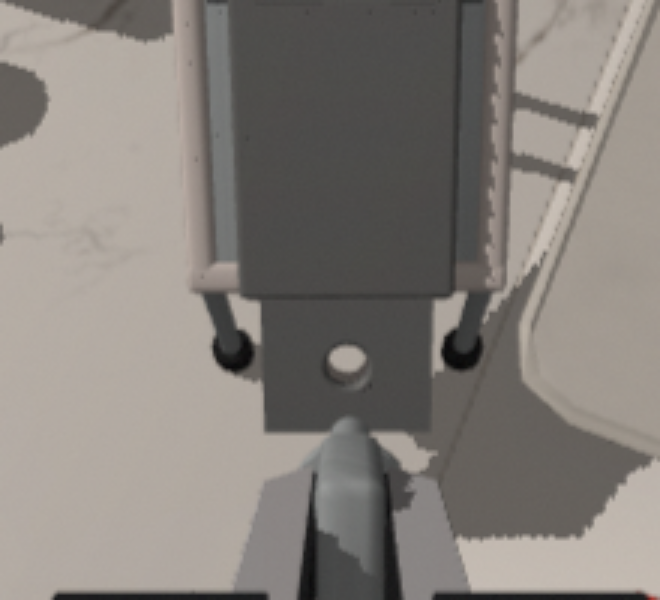

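>>> servo_tool([
  [0.002, 0.01, 0, 0.003, -0.001, 0.05, 0],
  [0.002, 0.01, 0, 0.003, -0.001, 0.1, 0],
  [0.002, 0.01, 0, 0.003, -0.001, 0.16, 0],
  [0.002, 0.01, 0, 0.003, -0.001, 0.195, 0],
  [0.002, 0.01, 0, 0.003, -0.001, 0.195, 0],
])

```text
time: 13.2
eef_pos: [0.436, 0.3131, 0.1501]
eef_rot: [[0.755, 0.392, 0.526], [0.321, -0.92, 0.225], [0.572, -0.002, -0.82]]
contact_force: [-0.6, -0.7, -1.2]
gripper_width: 0.151
grip_force: 30.0
```

```bash
python3 - <<'E'
from h import *
s=robot.observe();print(s['eef_pos'],(s['eef_pos']-GHc)@np.array([U,Y,N]).T); go(GHc+.012*N,RT,s)
im=save('wrist','w5.png')
K=im['intrinsics'];T=np.linalg.inv(im['tool_from_camera'])
def px(p):
    q=T@np.r_[s['eef_rot'].T@(p-s['eef_pos']),1];q=K@q[:3];return q[:2]/q[2]
print('pred px tip',px(s['eef_pos']+.062*s['eef_rot'][:,2]),'GHc',px(GHc))
cv2.imwrite('pics/w5c.png',cv2.resize(im['pixels'][130:250,190:320,::-1],None,fx=4,fy=4))
E
```

```text
[0.436  0.3131 0.1501] [-0.0004 -0.0016  0.0705]
turn [ 0.0012  0.0024 -0.0053] shift [ 0.0018 -0.0056  0.1951] | mm 58.55107975125082 deg 0.26910968521697265
pred px tip [256.3732 201.1797] GHc [254.5601 197.8943]
```

View pics/w5c.png

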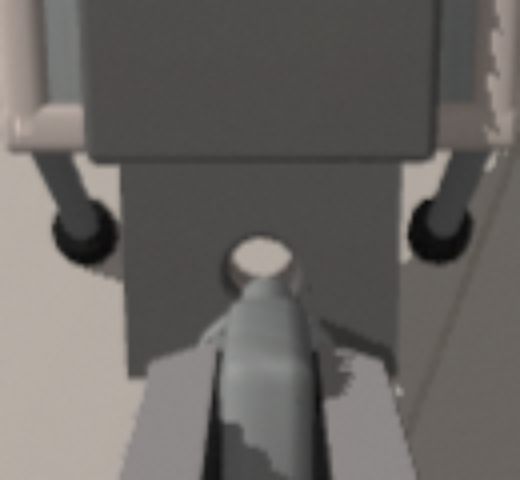

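>>> servo_tool([
  [0, 0, 0, 0.002, -0.0045, 0, 0],
  [0, 0.002, 0, 0.002, -0.0045, 0.02, 0],
  [0, 0.002, 0, 0.002, -0.0045, 0.04, 0],
  [0, 0.002, 0, 0.002, -0.0045, 0.06, 0],
  [0, 0.002, 0, 0.002, -0.0045, 0.07, 0],
])

```text
time: 13.75
eef_pos: [0.4468, 0.3199, 0.134]
eef_rot: [[0.753, 0.393, 0.528], [0.321, -0.919, 0.228], [0.575, -0.002, -0.818]]
contact_force: [-0.2, 0.0, -1.0]
gripper_width: 0.147
grip_force: 30.0
```

```bash
python3 - <<'E'
from h import *
s=robot.observe();print(s['contact_force'],(s['eef_pos']-GHc)@np.array([U,Y,N]).T); go(GHc+.012*N,RT,s)
E
```

```text
[-0.1833  0.0137 -1.0121] [0.0006 0.0004 0.0501]
turn [-0.0001 -0.0024 -0.0041] shift [-0.0023  0.0012  0.127 ] | mm 38.119869754463956 deg 0.21508697118132275
```

>>> servo_tool([
  [0, 0, 0, -0.001, 0, 0.02, 0],
  [0, 0, 0, -0.001, 0, 0.04, 0],
  [0, 0, 0, -0.001, 0, 0.06, 0],
  [0, 0, 0, -0.001, 0, 0.08, 0],
  [0, 0, 0, -0.001, 0, 0.085, 0],
])

```text
time: 14.25
eef_pos: [0.4601, 0.3256, 0.1128]
eef_rot: [[0.753, 0.393, 0.528], [0.321, -0.92, 0.227], [0.575, -0.002, -0.818]]
contact_force: [-0.4, -0.4, -1.2]
gripper_width: 0.145
grip_force: 30.0
```

```bash
python3 - <<'E'
from h import *
s=robot.observe();print(s['contact_force'],(s['eef_pos']-GHc)@np.array([U,Y,N]).T); go(GHc+.012*N,RT,s)
E
```

```text
[-0.4075 -0.3743 -1.2119] [0.0003 0.0003 0.0245]
turn [ 0.     -0.0019 -0.0042] shift [-0.0011  0.001   0.0415] | mm 12.463773939166675 deg 0.20981180478678604
```

>>> servo_tool([
  [0, 0, 0, 0, 0, 0.012, 0],
  [0, 0, 0, 0, 0, 0.024, 0],
  [0, 0, 0, 0, 0, 0.032, 0],
  [0, 0, 0, 0, 0, 0.038, 0],
  [0, 0, 0, 0, 0, 0.042, 0],
])

```text
time: 14.75
eef_pos: [0.4669, 0.3287, 0.1036]
eef_rot: [[0.752, 0.393, 0.529], [0.32, -0.919, 0.228], [0.576, -0.002, -0.817]]
contact_force: [0.2, 0.2, -0.6]
gripper_width: 0.144
grip_force: 30.0
```

>>> servo_tool([
  [0, 0, 0, 0, 0, 0.003, 0],
  [0, 0, 0, 0, 0, 0.006, 0],
  [0, 0, 0, 0, 0, 0.009, 0],
  [0, 0, 0, 0, 0, 0.01, 0],
  [0, 0, 0, 0, 0, 0.01, 0],
])

```text
time: 15.25
eef_pos: [0.4673, 0.3288, 0.1032]
eef_rot: [[0.753, 0.393, 0.528], [0.32, -0.92, 0.227], [0.575, -0.002, -0.818]]
contact_force: [-17.8, -9.5, 15.2]
gripper_width: 0.143
grip_force: 30.0
```

```bash
python3 - <<'E'
from h import *
s=robot.observe();print(s['contact_force'],(s['eef_pos']-GHc)@np.array([U,Y,N]).T)
E
```

```text
[-17.7656  -9.5048  15.2304] [0.0013 0.0005 0.0121]
```

>>> servo_tool([
  [0, 0, 0, 0, 0, -0.006, 0],
  [0, 0, 0, 0, 0, -0.006, 0.4],
  [0, 0, 0, 0, 0, -0.006, 0.4],
  [0, 0, 0, 0, 0, -0.006, 0.4],
  [0, 0, 0, 0, 0, -0.006, 0.4],
])

```text
time: 15.75
eef_pos: [0.4676, 0.3288, 0.1025]
eef_rot: [[0.752, 0.393, 0.529], [0.32, -0.92, 0.228], [0.576, -0.002, -0.818]]
contact_force: [-0.1, -0.2, -0.4]
gripper_width: 0.396
grip_force: 0.0
```

>>> servo_tool([
  [0, 0, 0, 0, 0, -0.03, 0.4],
  [0, 0, 0, 0, 0, -0.1, 0.4],
  [0, 0, 0, 0, 0, -0.2, 0.4],
  [0, 0, 0, 0, 0, -0.3, 0.4],
  [0, 0, 0, 0, 0, -0.4, 0.4],
])

```text
time: 16.25
eef_pos: [0.4031, 0.301, 0.2021]
eef_rot: [[0.752, 0.393, 0.529], [0.32, -0.92, 0.228], [0.576, -0.002, -0.817]]
contact_force: [0.4, -0.8, -0.5]
gripper_width: 0.399
grip_force: 0.0
```

>>> servo_tool([
  [0, 0, 0, 0, 0, -0.05, 0.4],
  [0, 0, 0, 0, 0, -0.08, 0.4],
  [0, 0, 0, 0, 0, -0.1, 0.4],
  [0, 0, 0, 0, 0, -0.1, 0.4],
  [0, 0, 0, 0, 0, -0.1, 0.4],
])

```text
time: 16.75
eef_pos: [0.388, 0.2945, 0.2242]
eef_rot: [[0.753, 0.393, 0.528], [0.321, -0.92, 0.227], [0.575, -0.002, -0.818]]
contact_force: [0.0, -0.8, -0.1]
gripper_width: 0.402
grip_force: 0.0
```

```bash
python3 - <<'E'
from h import *
s=robot.observe();print(s['time'],s['contact_force'],(s['eef_pos']-GHc)@np.array([U,Y,N]).T)
im=save('wrist','w6.png');P=pts(im,s);L=(P-bh)@np.array([U,Y,N]).T
cv2.imwrite('pics/w6c.png',cv2.resize(im['pixels'][90:290,140:370,::-1],None,fx=3,fy=3))
m=(abs(L[...,0])<.03)&(abs(L[...,1])<.03)&(L[...,2]>.035)&(L[...,2]<.07); print('grip top expect .051 above bed',np.percentile(L[m][:,2],[50,95,99]),L[m].mean(0))
E
```

```text
16.75 [ 0.0315 -0.7988 -0.1176] [-0.0002  0.0003  0.1607]
grip top expect .051 above bed [0.0523 0.0539 0.0543] [-0.001  -0.0002  0.0515]
```

View pics/w6c.png

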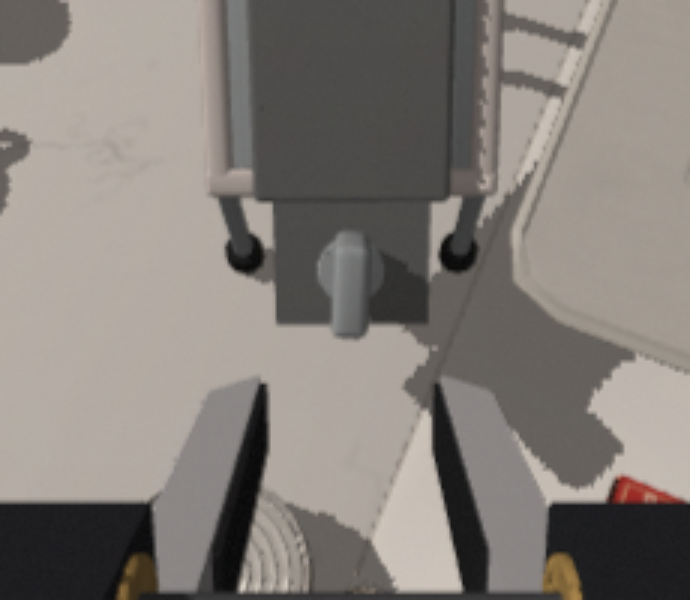

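The pin is seated with its collar flush on the guard at crop (350,268). Its grip top reads 52 mm above the bed against 51 mm expected, and the gripper is clear.

```bash
python3 -c "
from workcell import robot
print(robot.sign_off())"
```

```text
the job is handed in; nothing more can be done
None
```

The guard is folded flat and locked: the steel pin is fully home with its collar on the guard, the gripper has let go and is clear, and I handed the job in at about 17 s (no result came back).

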